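# Load the rotating brooch display from the travelling case

### The arm

A 6-joint arm with a two-finger parallel gripper is mounted at the origin on the work surface. World frame = base frame: x ahead of the robot, y to its left, z up, the work surface at z = 0. Lengths are in m, angles in rad, forces in N, time in s.
With the tool pointing down it reaches from about 0.275 to 1 m from the base axis. Payload 8.4 kg.
Tool frame: the origin (TCP) lies on the centre line of the jaws, within the pads' length; the fingertips stand 17 mm ahead of it and the grasp point (between the pads) lies 2 mm behind it (bot.tcp_to_tips is the y of the fingertips in the tool frame, in m); y points along the fingers, z is the direction in which the jaws open and shut, and the axes are right-handed (so a half turn about y gives the same grasp; the last joint's range is limited). The gripper opens to 85 mm and grips with 20 to 120 N. Pads are 22 mm wide; open, the fingers measure 114 mm over their backs; the gripper's body (76 mm by 85 mm) begins 54 mm behind the grasp point. The pads swing forward as they close: fully open they stand 13 mm farther back than shut.
Start: joints at [1.158, 0.353, 1.633, -0, 1.155, -0.002], TCP at [0.25, 0.573, 0.248] pointing down, gripper open.
Joint ranges: [-2.63, 2.63], [-0.92, 2.1], [0.06, 2.66], [-1.3, 4.44], [0, 2.69], [-3.02, 3.02]. Speed limits (rad/s): [2.22, 2.22, 2.79, 3.14, 3.14, 3.14].

### API

Orientations are given as a unit quaternion [x, y, z, w].
In Python, from workcell import bot, hand, kinematics, get_obs, vision, hand_in gives the robot as it stands. The module is installed in compiled form; this text tells all that it offers. Calls block until the motion is done:
- bot.reach(position, orientation): joint-space move of the TCP to a pose.
- bot.servo_line(position, ori=None, velocity=0.15): straight line of the TCP; ori=None keeps the orientation; velocity is the mean speed in m/s.
- bot.goto_joints(angles): joint-space move.
- hand.move_gripper(opening, strength=None): finger opening in m; strength is the grip in N (None keeps the last); returns when the fingers have stopped.
- bot.dwell(seconds).
- kinematics.solve_ik(position, orientation): joint angles nearest the present ones, or None.
- get_obs(): the state.
- vision.read_camera(name): name is "side" or "top"; returns a dict with "frame" (384x512x3 uint8, red, green, blue), "intrinsics" (3x3 intrinsics, pixels), "view" (4x4, takes a point from world to camera coordinates). Camera axes: x right, y down, z forward; pixel columns grow to the right and rows downward; lengths in m; the calibration is good to about 2 mm. A picture is of the moment at which its call begins. There is no depth.
A pose or a line that the arm cannot do raises bot.IKError and nothing moves.
- hand_in(): hands the job in, once; it reports no verdict.
The state is a dict: "time_s": time; "joint_pos": joint angles; "joint_vel": joint speeds; "joint_efforts": joint torques, N m; "position": TCP position; "orientation": TCP orientation; "wrist_force": force on the tool from outside, world axes, zero at the start; "ft_torque": the same for the moment, N m; "gripper_width": finger opening in m.
Only numpy, scipy, OpenCV 4.12 (cv2) and the standard library are available. Lean on these libraries where they do the work, as an engineer would, in place of code of your own. Each camera call takes 0.05 s, during which the arm holds its last target. There are 200 camera calls.

### The job

Set up the jewellery stall: lever the closed travelling case open with the blade of the opener and swing its lid right back so that it stays open by itself. Move every standing brooch from the case into the revolving display, each upright in a tray of its own, loading through the gap in the clear cover and turning the display from stop to stop, until all of them are under the cover and an empty tray rests at the gap. Finish with the opener lying on its grey mat and the case lid shut, and leave the other things on the table where they are.

Things in the scene. Friction and masses are not known exactly. Their poses are not given: they have to be found in the camera images.
- case: brown case, fixed, 150 (x) x 260 (y) x 70 mm high, walls and floor 6 mm; partition inside at x=40 to 44, top at z=41. Origin: centre of underside; x points from front to hinge side. In front a ledge sticks out to x=-91, top at z=61; the lid's lip overhangs as far, underside at z=70: a slot 9 mm high, 16 mm deep, all along the front, for a thin blade. Hinge line: along y through x=75, z=70
- lid (a joint): angle of the case's lid: 0 shut, grows as it opens, stop at 1.8 rad (leaning back). It is 10 mm thick, 0.3 kg, 166 mm from hinge to front edge, with a damped hinge: below about 1.5 rad it sinks shut by its weight, beyond about 1.65 rad it stays open
- opener: flat opener, 170 mm long, 90 g: light wooden handle 90 x 30 mm, 18 mm high, and a steel blade 80 x 26 mm, 3 mm thick, in line. Origin: on the underside where handle meets blade; x points to the blade's tip (at x=80 mm), z up; the handle runs from x=-90 to 0 mm; the blade's mid-plane is 8.5 mm above the underside. Balances 16 mm behind the origin. Starts on the mat
- mat: grey mat, fixed, 230 x 80 mm, 3 mm thick, x along its length. Origin: centre of its underside. The opener's place
- display: square stand of the revolving display, fixed, 290 mm wide. Origin: centre of underside, on the turning axis; its front faces -x. A clear cover, 5 mm thick, top at 117 mm, on four brass corner posts, lies over the turning deck but for a gap 100 mm wide (y=-50 to 50) from the front edge to 50 mm behind the axis, which uncovers one tray and the knob
- carousel (a joint): angle of the turning deck, positive anticlockwise from above, endless. A spring detent pulls it into a stop every 1.047 rad (at 0 tray0 is at the gap); it turns either way with up to about 0.2 N m, and once well past half way falls into the next stop by itself
- knob (a point): centre of the knob, on the axis, 144 mm above the table: an upright wooden bar 64 mm long (x of this point), 14 mm thick (y), 28 mm high (130 to 158 mm above the table), turning with the deck
- load_point (a point): fixed point at the gap: where the middle of a tray's floor is when that tray rests at the gap; 98 mm in front of the axis, 45 mm above the table; axes as the display
- tray0 (a point): middle of the floor of tray 0 of six alike on the deck, 98 mm from the axis, 0 degrees anticlockwise from tray 0 seen from above; inside 76 mm (along the deck's rim) x 62 mm (radially), with a rim 10 mm high. Its axes are those of the turning deck, not of the tray
- tray1 (a point): middle of the floor of tray 1 of six alike on the deck, 98 mm from the axis, 60 degrees anticlockwise from tray 0 seen from above; inside 76 mm (along the deck's rim) x 62 mm (radially), with a rim 10 mm high. Its axes are those of the turning deck, not of the tray
- tray2 (a point): middle of the floor of tray 2 of six alike on the deck, 98 mm from the axis, 120 degrees anticlockwise from tray 0 seen from above; inside 76 mm (along the deck's rim) x 62 mm (radially), with a rim 10 mm high. Its axes are those of the turning deck, not of the tray
- tray3 (a point): middle of the floor of tray 3 of six alike on the deck, 98 mm from the axis, 180 degrees anticlockwise from tray 0 seen from above; inside 76 mm (along the deck's rim) x 62 mm (radially), with a rim 10 mm high. Its axes are those of the turning deck, not of the tray
- tray4 (a point): middle of the floor of tray 4 of six alike on the deck, 98 mm from the axis, 240 degrees anticlockwise from tray 0 seen from above; inside 76 mm (along the deck's rim) x 62 mm (radially), with a rim 10 mm high. Its axes are those of the turning deck, not of the tray
- tray5 (a point): middle of the floor of tray 5 of six alike on the deck, 98 mm from the axis, 300 degrees anticlockwise from tray 0 seen from above; inside 76 mm (along the deck's rim) x 62 mm (radially), with a rim 10 mm high. Its axes are those of the turning deck, not of the tray
- brooch_round: standing brooch, 90 g: wooden foot 64 x 54 mm, 12 mm thick, and upright on its middle a white enamel plaque 12 mm thick, a disc 48 mm across (54 mm tall in all). Origin: centre of the foot's underside; x along the foot's long side and the plaque's face, y through the plaque's thickness, z up. Grip it by the plaque. May be absent. Starts upright in the case
- brooch_square: standing brooch, 90 g: wooden foot 64 x 54 mm, 12 mm thick, and upright on its middle a white enamel plaque 12 mm thick, 50 mm wide and 40 mm high, square-cornered. Origin: centre of the foot's underside; x along the foot's long side and the plaque's face, y through the plaque's thickness, z up. Grip it by the plaque. May be absent. Starts upright in the case
- brooch_gem: standing brooch, 90 g: wooden foot 64 x 54 mm, 12 mm thick, and upright on its middle a white enamel plaque 12 mm thick, a pointed gem shape: 46 mm wide up to 26 mm above the underside, then narrowing to a point at 52 mm. Origin: centre of the foot's underside; x along the foot's long side and the plaque's face, y through the plaque's thickness, z up. Grip it by the plaque. May be absent. Starts upright in the case
- jar: bystander: glass jar, 52 mm across, 65 mm tall; leave it where it is. Origin: centre of its underside
- giftbox: bystander: pale gift box 79 x 79 x 40 mm; leave it where it is. Origin: centre of its underside
- spool: bystander: wooden spool, 56 mm across, 48 mm tall; leave it where it is. Origin: centre of its underside
- tape: bystander: roll of tape lying flat, 80 mm across, 24 mm high; leave it where it is. Origin: centre of its underside
- dish: bystander: white dish, 100 mm across, 35 mm high; leave it where it is. Origin: centre of its underside
- cards: bystander: stack of cards 85 x 55 x 30 mm; leave it where it is. Origin: centre of its underside
- ringcone: bystander: wooden ring cone, 56 mm across, 88 mm tall; leave it where it is. Origin: centre of its underside
Mind the look-alikes: they are no part of the job. What is meant by the mat is not brown, and is the larger of those in its own colour.

How it is judged:
On the way, in this order (a step that is already met when the one before it is completed fails the run):
1. the blade of the opener, not the fingers, lifts the lid from its shut position (value of joint lid between 0.08 and 0.8 rad and contact force between opener and lid above 0.3 N and contact force between the fingers and lid below 0.1 N), for 0.2 s.
2. the lid is swung right back and stays there (value of joint lid above 1.65 rad), for 0.3 s.
3. every brooch stands in a tray under the clear cover, with an empty tray at the gap (((horizontal distance between brooch_round and tray0 below 0.012 m and distance between brooch_round and tray0 below 0.014 m) or (horizontal distance between brooch_round and tray1 below 0.012 m and distance between brooch_round and tray1 below 0.014 m) or (horizontal distance between brooch_round and tray2 below 0.012 m and distance between brooch_round and tray2 below 0.014 m) or (horizontal distance between brooch_round and tray3 below 0.012 m and distance between brooch_round and tray3 below 0.014 m) or (horizontal distance between brooch_round and tray4 below 0.012 m and distance between brooch_round and tray4 below 0.014 m) or (horizontal distance between brooch_round and tray5 below 0.012 m and distance between brooch_round and tray5 below 0.014 m)) and angle between each of brooch_round, brooch_square, brooch_gem's own z axis and vertical below 0.15 rad and horizontal distance between each of brooch_round, brooch_square, brooch_gem and load_point above 0.06 m and ((horizontal distance between brooch_square and tray0 below 0.012 m and distance between brooch_square and tray0 below 0.014 m) or (horizontal distance between brooch_square and tray1 below 0.012 m and distance between brooch_square and tray1 below 0.014 m) or (horizontal distance between brooch_square and tray2 below 0.012 m and distance between brooch_square and tray2 below 0.014 m) or (horizontal distance between brooch_square and tray3 below 0.012 m and distance between brooch_square and tray3 below 0.014 m) or (horizontal distance between brooch_square and tray4 below 0.012 m and distance between brooch_square and tray4 below 0.014 m) or (horizontal distance between brooch_square and tray5 below 0.012 m and distance between brooch_square and tray5 below 0.014 m)) and ((horizontal distance between brooch_gem and tray0 below 0.012 m and distance between brooch_gem and tray0 below 0.014 m) or (horizontal distance between brooch_gem and tray1 below 0.012 m and distance between brooch_gem and tray1 below 0.014 m) or (horizontal distance between brooch_gem and tray2 below 0.012 m and distance between brooch_gem and tray2 below 0.014 m) or (horizontal distance between brooch_gem and tray3 below 0.012 m and distance between brooch_gem and tray3 below 0.014 m) or (horizontal distance between brooch_gem and tray4 below 0.012 m and distance between brooch_gem and tray4 below 0.014 m) or (horizontal distance between brooch_gem and tray5 below 0.012 m and distance between brooch_gem and tray5 below 0.014 m)) and (horizontal distance between load_point and tray0 below 0.008 m or horizontal distance between load_point and tray1 below 0.008 m or horizontal distance between load_point and tray2 below 0.008 m or horizontal distance between load_point and tray3 below 0.008 m or horizontal distance between load_point and tray4 below 0.008 m or horizontal distance between load_point and tray5 below 0.008 m)), for 0.2 s.
At the end, for the whole second after the job is handed in: each brooch present upright in its own tray (12 mm, 0.15 rad), none within 60 mm of load_point; display at rest in a stop (8 mm), empty tray at the gap; lid under 0.05 rad; opener at rest on the mat, origin within 70 mm of its middle and 40 mm of its centre line (all of step 3 and velocity of joint carousel between -0.1 and 0.1 rad/s and value of joint lid below 0.05 rad and horizontal distance between opener and mat below 0.07 m and y of opener in the frame of mat between -0.04 and 0.04 m and height (world z) of opener below 0.03 m and linear speed of opener below 0.05 m/s); the robot touches nothing.
It fails at once if a bystander is moved more than 30 mm (distance of any of jar, giftbox, spool, tape, dish, cards, ringcone from where it was at the start of the episode above 0.03 m).
Of brooch_round, brooch_square, brooch_gem only 2 to 3 are there at a start; the rules pass over those that are not, and their reading is None.
At some moment in a run one of opener, brooch_round, brooch_square, brooch_gem may be knocked a few centimetres aside while the robot is not near it.
It also fails if it takes over 208 s, if anything falls off the work surface, if the arm or the gripper's body presses on something with over 40 N, if the wrist force passes 120 N, or if a joint passes its speed limit or range.

## Working session

There is one attempt and no reset: what is moved stays moved. The work goes in short steps, each a Python script; the robot and the scene stay as the last script left them, time stands still between calls to the robot, and variables do not carry over. Pictures are saved under pics/ and viewed, about 12 in all and at most 16, crops included, and the job is handed in when it is done.

```bash
mkdir -p pics; cat > h.py <<'E'
import numpy as np, cv2
from workcell import bot, hand, kinematics, get_obs, vision, hand_in
def snap(cam,name,crop=None,scale=1.5):
    d=vision.read_camera(cam); im=d["frame"][:,:,::-1].copy()
    np.savez(f"pics/{cam}.npz",K=d["intrinsics"],V=d["view"])
    cv2.imwrite(f"pics/{name}_raw.png",im)
    if crop: x0,y0,x1,y1=crop; im=im[y0:y1,x0:x1]
    cv2.imwrite(f"pics/{name}.png",cv2.resize(im,None,fx=scale,fy=scale,interpolation=cv2.INTER_CUBIC)); return d
def px2w(cam,u,v,z):
    c=np.load(f"pics/{cam}.npz");K,V=c["K"],c["V"]
    r=V[:3,:3].T@np.linalg.solve(K,[u,v,1.]); o=-V[:3,:3].T@V[:3,3]
    return o+r*(z-o[2])/r[2]
def w2px(cam,p):
    c=np.load(f"pics/{cam}.npz");K,V=c["K"],c["V"]
    q=K@(V[:3,:3]@np.asarray(p,float)+V[:3,3]); return q[:2]/q[2]
E
python3 - <<'E'
from h import *
for c in("top","side"):
    d=snap(c,c+"0"); print(c,d["intrinsics"],np.round(d["view"],3))
o=get_obs();print(o)
E
```

```text
top [[350.24907961   0.         255.75033384]
 [  0.         350.24907961 189.36440754]
 [  0.           0.           1.        ]] [[ 0.029 -0.999  0.017 -0.02 ]
 [-0.994 -0.031 -0.104  0.532]
 [ 0.105 -0.014 -0.994  1.117]
 [ 0.     0.     0.     1.   ]]
side [[367.91571774   0.         254.87413449]
 [  0.         367.91571774 188.97142502]
 [  0.           0.           1.        ]] [[ 0.694 -0.719 -0.019 -0.351]
 [-0.526 -0.489 -0.695  0.356]
 [ 0.491  0.493 -0.719  0.906]
 [ 0.     0.     0.     1.   ]]
{'time_s': 0.1, 'joint_pos': array([ 1.15762881e+00,  3.53594268e-01,  1.63407958e+00,  1.90245317e-05,
        1.15520383e+00, -2.42677682e-03]), 'joint_vel': array([-1.09935765e-04,  7.26431782e-05, -2.37969951e-03, -2.11142781e-03,
        1.13490448e-03,  2.57380019e-04]), 'joint_efforts': array([ 1.46731545e-03, -6.06349683e+01, -3.42823148e+01,  1.68697807e-04,
        3.89156266e-03,  2.03600132e-05]), 'position': array([0.24939698, 0.57262702, 0.24761866]), 'orientation': array([ 0.69268989, -0.1443025 ,  0.144103  , -0.69180332]), 'wrist_force': array([-0.64715886, -1.09475372,  0.09885677]), 'ft_torque': array([ 0.01777506,  0.00519744, -0.01597646]), 'gripper_width': 0.08543596170199788}
```

View pics/top0.png

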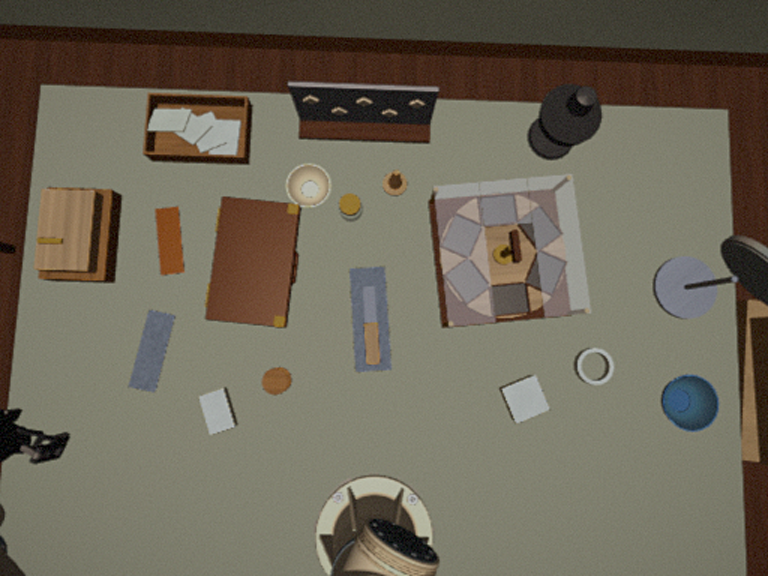

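View pics/side0.png

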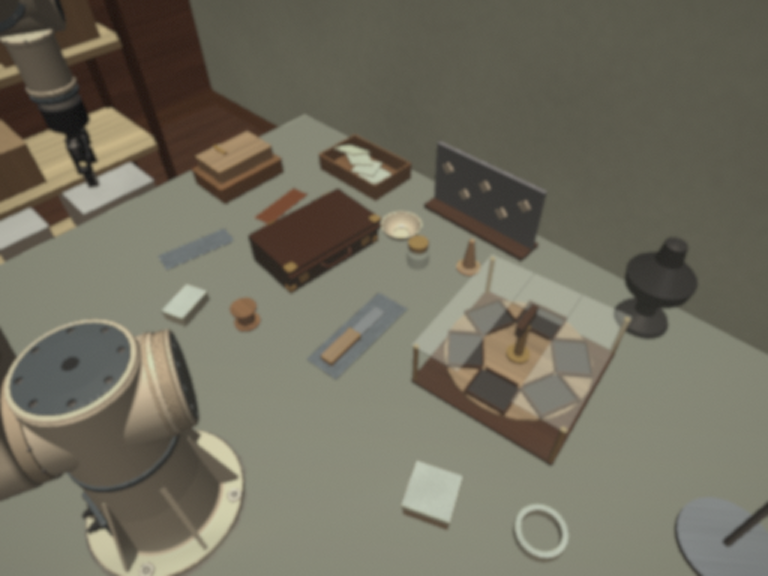

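Top view: the larger grey mat is at (370,320) with the opener on it, blade away from the robot. The look-alike mats are grey (152,350), smaller, and orange-brown (170,240). The case is at (255,262), its clasps facing right (−y). Its look-alikes are the wooden box (78,235) and the open tray (198,128). The display is at (510,250), with its gap towards the robot (darker uncovered tray at (510,300)). One close crop next.

```bash
python3 - <<'E'
import cv2
im=cv2.imread("pics/top0_raw.png")
cv2.imwrite("pics/c1.png",cv2.resize(im[112:254,134:400],None,fx=3,fy=3,interpolation=cv2.INTER_CUBIC))
E
```

```text
(no output)
```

View pics/c1.png

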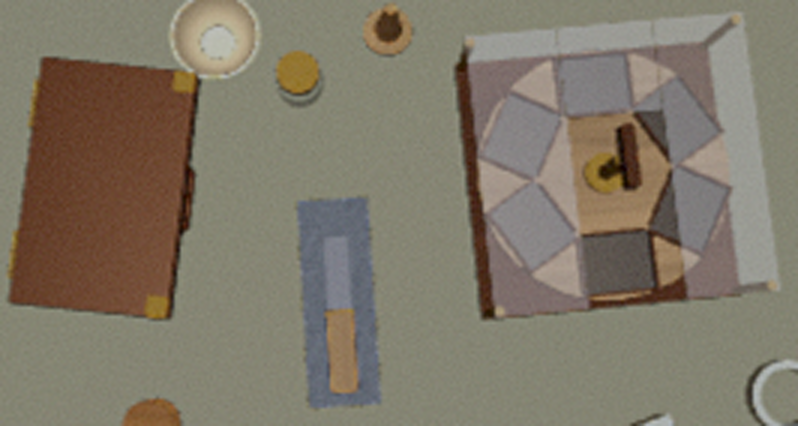

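The crop confirms the choices. The lid corners are at (42,57), (200,72), (170,319) and (9,302), with the handle and brass latches on the right side. The opener runs from its tip at (336,237) to its handle end at (344,391). The cover corners are at (467,42), (738,17), (776,287) and (497,314).

```bash
python3 - <<'E'
from h import *
def fit(pts,z,loc):
    P=np.array([px2w("top",134+(a+.5)/3-.5,112+(b+.5)/3-.5,z)[:2] for a,b in pts]);L=np.array(loc,float)
    a,b=P-P.mean(0),L-L.mean(0)
    th=np.arctan2((b[:,0]*a[:,1]-b[:,1]*a[:,0]).sum(),(a*b).sum())
    R=np.array([[np.cos(th),-np.sin(th)],[np.sin(th),np.cos(th)]])
    t=P.mean(0)-R@L.mean(0); print(np.round(t,4),"yaw",round(th,4),"res mm",np.round((P-(L@R.T+t))*1000,1).tolist())
# case: x front->hinge. image right = front(-x). image top=+worldx= -y case
print("case");fit([(42,57),(200,72),(170,319),(9,302)],.080,[(.075,-.13),(-.091,-.13),(-.091,.13),(.075,.13)])
print("mat");fit([(297,201),(367,197),(381,403),(309,408)],.003,[(.115,.04),(.115,-.04),(-.115,-.04),(-.115,.04)])
print("opener")
fit([(323,237),(349,236)],.013,[(.08,.013),(.08,-.013)])
fit([(330,392),(357,390),(354,309),(326,310)],.021,[(-.09,.015),(-.09,-.015),(0,-.015),(0,.015)])
print("disp");fit([(467,42),(738,17),(776,287),(497,314)],.117,[(.145,.145),(.145,-.145),(-.145,-.145),(-.145,.145)])
print("tray");fit([(579,233),(655,229),(660,289),(585,295)],.055,[(.031,.038),(.031,-.038),(-.031,-.038),(-.031,.038)])
print(get_obs()["position"])
from scipy.spatial.transform import Rotation as R
print(R.from_quat(get_obs()["orientation"]).as_matrix().round(3))
E
```

```text
case
[0.5682 0.2771] yaw 1.5003 res mm [[-0.6, 0.4], [0.5, -0.6], [-0.4, 0.0], [0.4, 0.1]]
mat
[0.4582 0.0238] yaw 0.0947 res mm [[-0.4, -0.9], [-1.0, 0.8], [0.8, 0.6], [0.7, -0.5]]
opener
[0.4492 0.0232] yaw 0.0696 res mm [[-0.1, 1.3], [0.1, -1.3]]
[0.4496 0.0218] yaw 0.0757 res mm [[0.7, -0.3], [1.4, 0.5], [-1.2, -0.4], [-0.9, 0.1]]
disp
[ 0.6023 -0.2585] yaw 0.1276 res mm [[-4.5, -4.4], [-5.4, 3.3], [4.2, 4.0], [5.7, -2.9]]
tray
[ 0.5074 -0.2749] yaw 0.0955 res mm [[1.9, 3.0], [1.4, -2.8], [-0.9, -2.3], [-2.4, 2.0]]
[0.24939698 0.57262702 0.24761866]
[[ 0.917 -0.001  0.399]
 [-0.399 -0.001  0.917]
 [-0.    -1.    -0.001]]
```

```bash
cat >> h.py <<'E'
from scipy.spatial.transform import Rotation as Rot
def ori(a,tilt=0):
    z=np.array([np.cos(a),np.sin(a),0]);y=np.array([0,0,-1.])
    return Rot.from_matrix(np.c_[np.cross(y,z),y,z]).as_quat()
CASE=np.array([.5682,.2771]);CY=1.5003
def case(x,y,z):
    c,s=np.cos(CY),np.sin(CY);return np.array([CASE[0]+c*x-s*y,CASE[1]+s*x+c*y,z])
GX=.04
def optcp(tip):  # TCP for blade tip (mid-plane) with opener along case x
    return np.asarray(tip)-np.array([np.cos(CY),np.sin(CY),0])*(.08+GX)+[0,0,.0095]
def st():
    o=get_obs();print("t",round(o["time_s"],1),o["position"].round(4),"F",o["wrist_force"].round(1),"w",round(o["gripper_width"],4),"q",o["joint_pos"].round(2))
E
python3 - <<'E'
from h import *
print(bot.tcp_to_tips)
a=.075-np.pi/2; q=ori(a)
p=np.array([.4494,.0225,0])-GX*np.array([np.cos(.075),np.sin(.075),0])
bot.reach(p+[0,0,.15],q);hand.move_gripper(.06)
bot.servo_line(p+[0,0,.021],velocity=.12);st()
hand.move_gripper(.02,70);st()
bot.servo_line(p+[0,0,.20],velocity=.2);st()
E=optcp(case(-.106,.075,.0655)); qa=ori(CY-np.pi/2)
bot.reach(E+[0,-.02,.12],qa);st()
bot.servo_line(E+[0,-.02,0],velocity=.15);st()
snap("side","s1",(150,110,300,230),5)
E
```

```text
0.017
t 3.8 [0.41   0.0195 0.0214] F [0.8 0.6 0.4] w 0.0597 q [0.04 0.42 2.24 0.   0.48 1.54]
t 4.2 [0.4099 0.0195 0.0218] F [-1.  -0.8 12.5] w 0.0289 q [ 0.04  0.42  2.24 -0.    0.48  1.54]
t 5.2 [0.4088 0.0195 0.1992] F [-0.4 -0.3 -1.5] w 0.0283 q [ 0.04  0.07  2.12 -0.    0.95  1.54]
t 6.5 [0.477  0.0369 0.1944] F [-0.2  0.4 -1.1] w 0.0282 q [ 0.07  0.19  1.99 -0.    0.96  0.15]
t 7.5 [0.478  0.037  0.0756] F [ 0.7 -0.5 -1.2] w 0.0284 q [ 0.07  0.38  2.07 -0.    0.68  0.14]
```

View pics/s1.png

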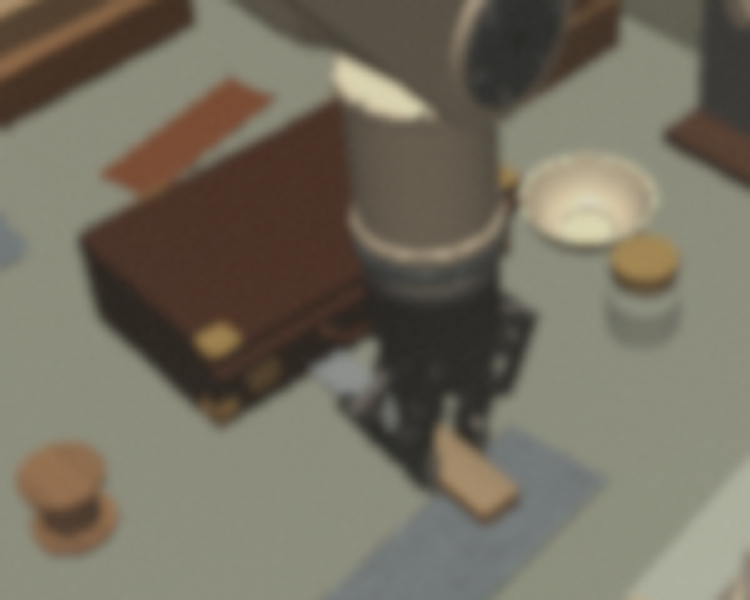

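Side crop: the opener is held level, its blade at (345,370) facing the slot between latch and case handle. Next I insert it and lift a little.

```bash
python3 - <<'E'
from h import *
bot.servo_line(optcp(case(-.095,.075,.0655)),velocity=.1);st()
bot.servo_line(optcp(case(-.079,.075,.0655)),velocity=.05);st()
r=.154
for th in (.05,.12,.2,.28):
    bot.servo_line(optcp(case(.075-r*np.cos(th),.075,.0685+r*np.sin(th))),velocity=.05);st()
bot.dwell(.2);st()
snap("side","s2",(150,110,300,230),5)
E
```

```text
t 8.0 [0.4783 0.0682 0.0753] F [-1.   0.3 -0.8] w 0.0288 q [ 0.14  0.39  2.07 -0.    0.69  0.21]
t 8.4 [0.4793 0.0841 0.0749] F [-0.2  0.4  0.2] w 0.0285 q [ 0.17  0.39  2.06 -0.    0.69  0.24]
t 8.8 [0.4795 0.0839 0.0861] F [-0.4 -0.6 -3.3] w 0.0279 q [ 0.17  0.37  2.05 -0.    0.71  0.24]
t 9.2 [0.4797 0.085  0.0968] F [ 0.6 -0.7 -2.4] w 0.0283 q [ 0.17  0.35  2.05 -0.    0.74  0.24]
t 9.6 [0.4798 0.0871 0.109 ] F [ 0.2 -1.1 -2. ] w 0.0282 q [0.18 0.33 2.04 0.   0.77 0.25]
t 10.0 [0.48   0.09   0.1209] F [ 0.  -0.4 -2.9] w 0.0284 q [0.18 0.31 2.03 0.   0.8  0.25]
t 10.2 [0.4799 0.0899 0.1205] F [ 1.3 -0.5 -2.2] w 0.0283 q [0.18 0.32 2.03 0.   0.79 0.25]
```

View pics/s2.png

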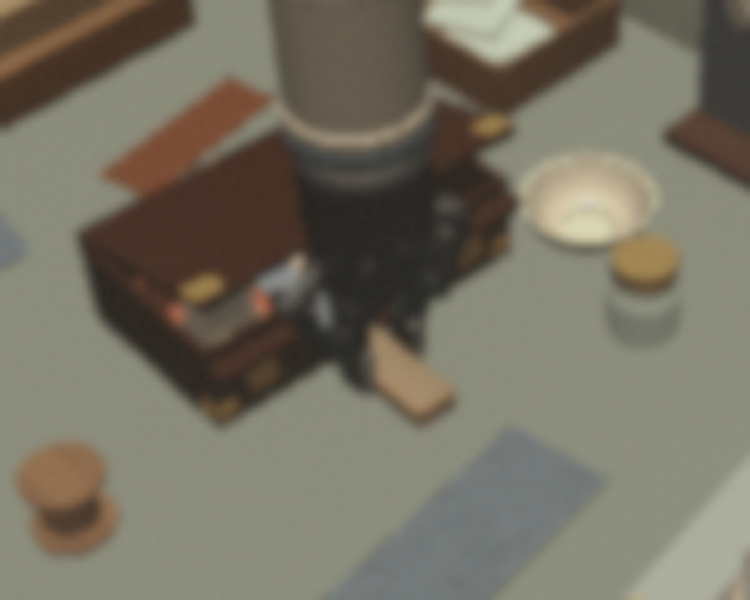

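The lid is rising on the blade, with about 1 N extra load and the fingers well clear. I'll carry on along the arc.

```bash
python3 - <<'E'
from h import *
r=.154
for th in np.arange(.38,1.80,.1):
    bot.servo_line(optcp(case(.075-r*np.cos(th),.075,.0685+r*np.sin(th))),velocity=.1)
    if th>1: st()
bot.dwell(.3);st()
bot.servo_line(get_obs()["position"]+[0,-.1,.0],velocity=.15)
bot.dwell(.5)
snap("side","s3",(120,60,320,210),4)
snap("top","t3")
E
```

```text
t 12.6 [0.4853 0.1654 0.2139] F [-0.  -0.4 -1. ] w 0.0285 q [0.33 0.22 1.91 0.   1.02 0.4 ]
t 12.9 [0.4862 0.1793 0.2205] F [-0.1 -0.2 -2. ] w 0.0285 q [0.35 0.22 1.89 0.   1.03 0.42]
t 13.2 [0.4872 0.1937 0.2256] F [-0.3 -0.7 -0.8] w 0.0283 q [0.38 0.22 1.87 0.   1.05 0.45]
t 13.5 [0.4882 0.2086 0.2292] F [-0.6 -0.5 -1. ] w 0.0284 q [0.4  0.23 1.85 0.   1.06 0.47]
t 13.8 [0.4892 0.2238 0.2313] F [ 0.5 -0.1 -0.7] w 0.0284 q [0.43 0.24 1.84 0.   1.07 0.5 ]
t 14.1 [0.4903 0.2392 0.2319] F [-1.3 -0.6 -1.6] w 0.0286 q [0.45 0.25 1.82 0.   1.07 0.52]
t 14.4 [0.4913 0.2545 0.231 ] F [ 0.8  1.  -1.3] w 0.0283 q [0.48 0.26 1.81 0.   1.08 0.54]
t 14.7 [0.4924 0.27   0.2285] F [-0.2 -1.  -0.8] w 0.0282 q [0.5  0.28 1.79 0.   1.08 0.57]
t 15.0 [0.4925 0.2692 0.2287] F [-0.2  0.8 -0.4] w 0.0287 q [ 0.5   0.27  1.79 -0.    1.08  0.57]
```

View pics/s3.png

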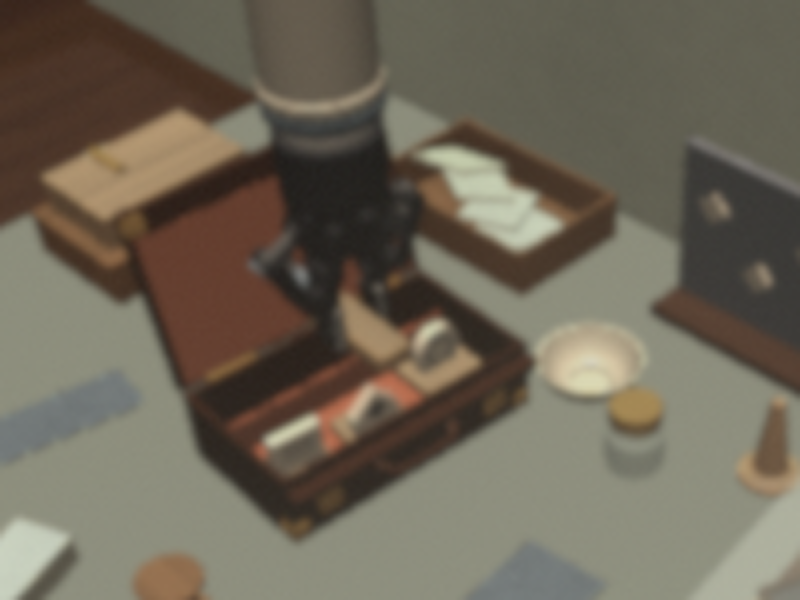

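Side view: the lid leans back and stays there. All three brooches are in the case: square (295,445), gem (365,405) and round (435,345). The opener goes back on the mat next, then a look from above.

```bash
python3 - <<'E'
from h import *
p=np.array([.4510,.0230,0])-GX*np.array([np.cos(.085),np.sin(.085),0])
bot.reach(p+[0,0,.2],ori(.085-np.pi/2));st()
bot.servo_line(p+[0,0,.035],velocity=.15)
bot.servo_line(p+[0,0,.0225],velocity=.03);st()
hand.move_gripper(.06);bot.servo_line(p+[0,0,.15],velocity=.2);st()
bot.reach(np.array([.36,-.05,.3]),ori(.085-np.pi/2))
snap("top","t4",(125,105,405,260),2.85)
E
```

```text
t 17.5 [0.4118 0.0198 0.2003] F [-0.  -0.3 -0.7] w 0.0284 q [0.04 0.08 2.11 0.   0.95 1.53]
t 19.3 [0.411  0.0196 0.0224] F [ 0.4  0.2 -0.2] w 0.0286 q [0.04 0.42 2.23 0.   0.49 1.53]
t 20.5 [0.4106 0.0196 0.1494] F [ 0.   0.5 -0.4] w 0.0598 q [ 0.04  0.16  2.16 -0.    0.82  1.53]
```

View pics/t4.png

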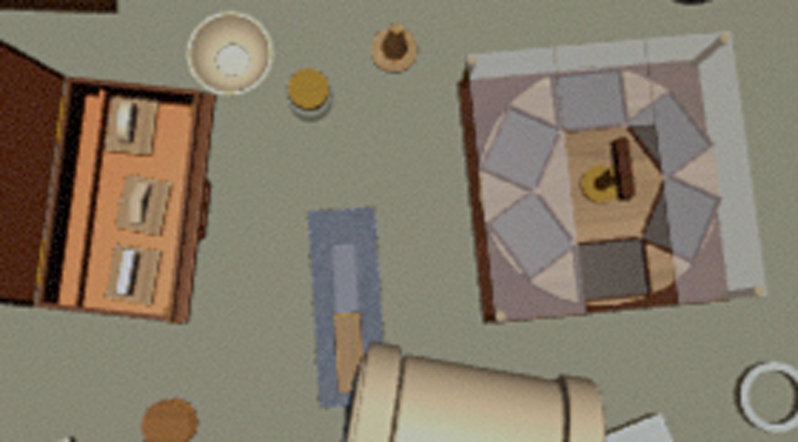

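Opener back on the mat. Brooches seen from above at (128,125), (143,205) and (130,272). A larger crop for exact poses:

```bash
python3 - <<'E'
import cv2,numpy as np
im=cv2.imread("pics/t4_raw.png")
a=cv2.resize(im[132:220,140:206],None,fx=6,fy=6,interpolation=cv2.INTER_CUBIC)
b=cv2.resize(im[120:220,285:385],None,fx=4,fy=4,interpolation=cv2.INTER_CUBIC)
o=np.zeros((528,796,3),np.uint8);o[:,:396]=a;o[:400,396:]=b
cv2.imwrite("pics/c4.png",o)
E
```

```text
(no output)
```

View pics/c4.png

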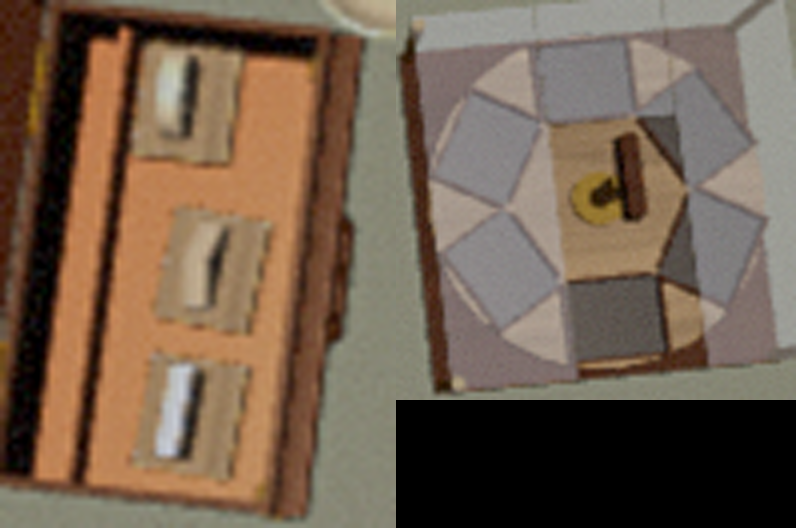

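```bash
cat >> h.py <<'E'
def fit(pix,z,loc,cam="top"):
    P=np.array([px2w(cam,a,b,z)[:2] for a,b in pix]);L=np.array(loc,float)
    a,b=P-P.mean(0),L-L.mean(0)
    th=np.arctan2((b[:,0]*a[:,1]-b[:,1]*a[:,0]).sum(),(a*b).sum())
    R=np.array([[np.cos(th),-np.sin(th)],[np.sin(th),np.cos(th)]])
    t=P.mean(0)-R@L.mean(0); print(np.round(t,4),"yaw",round(th,4),"res",np.round((P-(L@R.T+t))*1000,1).tolist()); return t,th
E
python3 - <<'E'
from h import *
A=lambda l:[(140+(a+.5)/6-.5,132+(b+.5)/6-.5) for a,b in l]
B=lambda l:[(285+(a-396+.5)/4-.5,120+(b+.5)/4-.5) for a,b in l]
F=[(.032,.027),(.032,-.027),(-.032,-.027),(-.032,.027)]
for n,l in dict(round=[(145,42),(242,48),(230,163),(132,155)],gem=[(172,207),(270,221),(250,333),(157,320)],square=[(150,352),(250,365),(235,480),(133,467)]).items():
    print(n); fit(A(l),.018,F)
trays=dict(gap=[(568,282),(660,275),(665,352),(572,362)],lb=[(502,207),(558,274),(500,328),(443,262)],lt=[(478,93),(543,125),(508,205),(435,172)],top=[(537,48),(628,40),(638,113),(552,122)],rt=[(697,72),(755,143),(690,187),(640,112)],rb=[(690,190),(767,222),(722,305),(660,272)])
C=[np.mean(B(l),0) for l in trays.values()]
ang=[np.pi,np.pi*2/3,np.pi/3,0,-np.pi/3,-np.pi*2/3]
fit(C,.050,[(.098*np.cos(a),.098*np.sin(a)) for a in ang])
fit(B([(625,135),(632,218)]),.158,[(.032,0),(-.032,0)])
fit(B(trays["gap"]),.05,[(.031,.038),(.031,-.038),(-.031,-.038),(-.031,.038)])
E
```

```text
round
[0.6609 0.2819] yaw -0.0475 res [[-0.2, -0.2], [0.7, -0.1], [-0.3, 0.1], [-0.2, 0.3]]
gem
[0.5673 0.2631] yaw -0.104 res [[-0.3, 0.4], [-0.7, -0.1], [0.5, 1.1], [0.5, -1.5]]
square
[0.4868 0.2699] yaw -0.0897 res [[-0.0, 0.8], [-0.6, -0.3], [0.1, -1.1], [0.6, 0.7]]
[ 0.6039 -0.261 ] yaw 0.123 res [[0.3, -1.3], [-0.4, 2.0], [-0.7, -0.9], [-0.7, -1.9], [0.7, 0.7], [0.7, 1.4]]
[ 0.602  -0.2552] yaw 0.0868 res [[-1.1, -0.1], [1.1, 0.1]]
[ 0.5071 -0.2744] yaw 0.0973 res [[0.4, -1.7], [1.0, -0.4], [0.7, 1.5], [-2.1, 0.6]]
```

```bash
cat >> h.py <<'E'
LOAD=np.array([.5067,-.2725]);AX=np.array([.6037,-.2600]);DY=.113
def pick(xy,yaw,w=.030):
    q=ori(yaw+np.pi/2); p=np.array([*xy,0])
    bot.reach(p+[0,0,.20],q);hand.move_gripper(w,45)
    bot.servo_line(p+[0,0,.043],velocity=.13);st()
    hand.move_gripper(.004,45);st()
    bot.servo_line(p+[0,0,.22],velocity=.2)
def place(release=True):
    q=ori(DY); p=np.array([*LOAD,0])
    bot.reach(p+[0,0,.22],q)
    bot.servo_line(p+[0,0,.100],velocity=.15);st()
    bot.servo_line(p+[0,0,.0835],velocity=.03);st()
    if release: rel()
def rel():
    p=get_obs()["position"]
    hand.move_gripper(.030);bot.servo_line(p+[0,0,.14],velocity=.2);st()
E
python3 - <<'E'
from h import *
pick((.4868,.2699),-.0897); place(False)
snap("side","s5",(270,160,430,320),4.5)
snap("top","t5")
E
```

```text
t 25.0 [0.4873 0.2702 0.0437] F [ 0.  -0.2 -0.3] w 0.0302 q [ 0.5   0.52  1.92 -0.    0.7  -0.98]
t 25.3 [0.4873 0.2702 0.0438] F [-0.  -0.4  6.6] w 0.0112 q [ 0.5   0.52  1.92  0.    0.7  -0.98]
t 29.3 [ 0.5073 -0.2727  0.1007] F [ 0.4  0.  -0.8] w 0.0115 q [-0.5   0.46  1.86 -0.    0.83 -0.61]
t 30.0 [ 0.5067 -0.2725  0.0834] F [ 0.4  0.4 -1.1] w 0.011 q [-0.5   0.48  1.86  0.    0.79 -0.61]
```

View pics/s5.png

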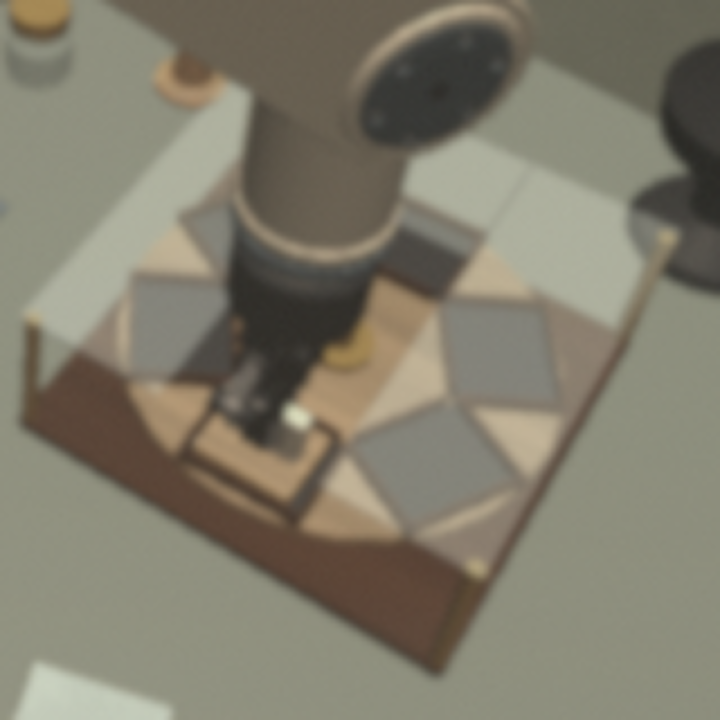

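The foot sits inside the tray's dark rim, with no contact force beyond its weight. I'll release it and turn the display with the fingers loosely caging the knob.

```bash
cat >> h.py <<'E'
def turn(k):  # k-th turn of +60 deg, bar starts at DY+k*60deg
    S=np.pi/3; a0=DY-np.pi/2+k*S; p=np.array([*AX,0])
    bot.reach(p+[0,0,.24],ori(a0)); hand.move_gripper(.045)
    bot.servo_line(p+[0,0,.149],velocity=.15)
    hand.move_gripper(.018,30); st()
    for f in (.25,.5,.75,1.0,1.04):
        bot.servo_line(p+[0,0,.149],ori(a0+f*S),velocity=.1); st()
    bot.dwell(.4); st()
    hand.move_gripper(.045); bot.dwell(.2); bot.servo_line(p+[0,0,.24],velocity=.2)
E
python3 - <<'E'
from h import *
rel(); turn(0)
bot.reach(np.array([.42,-.02,.32]),ori(0))
snap("top","t6",(125,105,405,260),2.85)
E
```

```text
t 31.2 [ 0.5062 -0.2722  0.2226] F [-0.5  0.1 -0.1] w 0.0295 q [-0.5   0.3   1.77 -0.    1.07 -0.61]
t 34.1 [ 0.6039 -0.2601  0.1496] F [-0.1  0.3  0.3] w 0.0178 q [-0.41  0.5   1.64  0.    1.    1.05]
t 34.5 [ 0.6037 -0.2604  0.1492] F [-1.1 -3.5  0.6] w 0.0178 q [-0.41  0.5   1.64 -0.    1.    0.79]
t 34.9 [ 0.604  -0.2607  0.1492] F [-0.4 -6.5 -0.6] w 0.0182 q [-0.41  0.5   1.64 -0.    1.    0.53]
t 35.4 [ 0.6037 -0.2594  0.1489] F [ 4.2  0.4 -0.7] w 0.018 q [-0.41  0.5   1.64  0.    1.    0.27]
t 35.8 [ 0.6036 -0.2596  0.1489] F [ 0.4 -0.  -0.2] w 0.018 q [-0.41  0.5   1.64  0.    1.    0.01]
t 36.0 [ 0.6037 -0.2599  0.149 ] F [-0.1  0.3  1. ] w 0.0182 q [-0.41  0.5   1.64  0.    1.   -0.04]
t 36.4 [ 0.6037 -0.26    0.149 ] F [ 0.3  0.8 -0.1] w 0.0176 q [-0.41  0.5   1.64  0.    1.   -0.04]
```

View pics/t6.png

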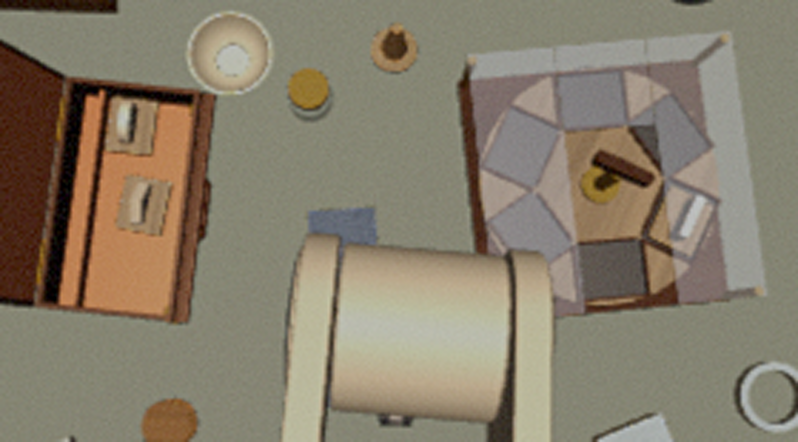

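The display turned to the next stop: square brooch at (692,215) under the cover, an empty tray at the gap, the other two brooches unmoved. Gem next.

```bash
python3 - <<'E'
from h import *
pick((.5673,.2631),-.104); place(); turn(1)
bot.reach(np.array([.42,-.02,.32]),ori(0))
snap("top","t7",(125,105,405,260),2.85);st()
E
```

```text
t 41.8 [0.5679 0.2634 0.0438] F [-0.7 -0.3  0.6] w 0.0303 q [ 0.43  0.6   1.76 -0.    0.78 -1.03]
t 42.1 [0.5679 0.2634 0.0439] F [-1.  -0.   6.6] w 0.011 q [ 0.43  0.6   1.76  0.    0.78 -1.03]
t 46.0 [ 0.5073 -0.2727  0.1007] F [ 0.  -0.4 -0.5] w 0.0112 q [-0.5   0.46  1.86  0.    0.83 -0.61]
t 46.7 [ 0.5067 -0.2725  0.0833] F [-1.1  0.5 -1.2] w 0.0112 q [-0.5   0.48  1.86  0.    0.79 -0.61]
t 47.9 [ 0.5061 -0.2721  0.2224] F [-0.  -0.1  0.2] w 0.03 q [-0.5   0.3   1.77  0.    1.07 -0.61]
t 50.0 [ 0.6039 -0.2601  0.1495] F [ 0.1 -0.3 -1.3] w 0.018 q [-0.41  0.5   1.64 -0.    1.    0.  ]
t 50.4 [ 0.6042 -0.2603  0.1493] F [ 2.8 -2.3 -0.2] w 0.0182 q [-0.41  0.5   1.64 -0.    1.   -0.26]
t 50.8 [ 0.6043 -0.2603  0.1493] F [ 3.6 -4.2 -0.4] w 0.018 q [-0.41  0.5   1.64 -0.    1.   -0.52]
t 51.2 [ 0.603  -0.2595  0.1486] F [-0.3  0.6  0.8] w 0.018 q [-0.41  0.5   1.64  0.    1.   -0.78]
t 51.6 [ 0.6033 -0.2598  0.1488] F [-0.2 -0.6  0.2] w 0.0182 q [-0.41  0.5   1.64  0.    1.   -1.04]
t 51.8 [ 0.6036 -0.2599  0.1489] F [ 0.6 -0.  -0.3] w 0.018 q [-0.41  0.5   1.64 -0.    1.   -1.08]
t 52.2 [ 0.6037 -0.26    0.149 ] F [-1.4  0.2  1.2] w 0.0178 q [-0.41  0.5   1.64  0.    1.   -1.09]
t 54.7 [ 0.4205 -0.0204  0.3195] F [-1.4 -0.4  0.7] w 0.0443 q [-0.05 -0.05  1.95 -0.    1.24 -0.05]
```

View pics/t7.png

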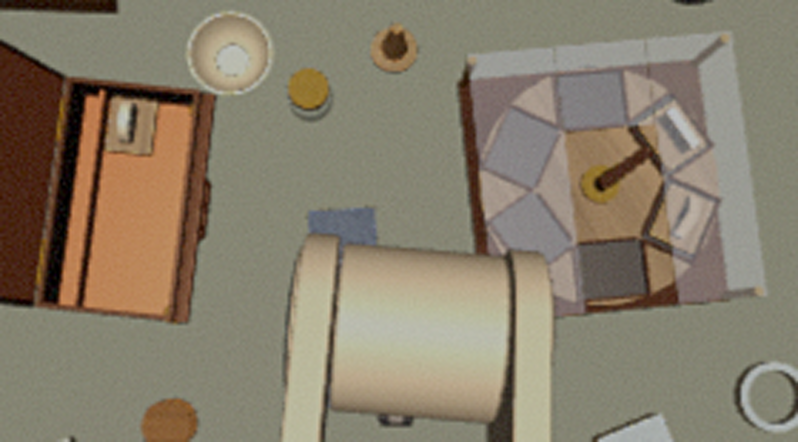

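Gem (688,213) and square (682,130) are both under the cover, and round is still at (128,125). Round next.

```bash
python3 - <<'E'
from h import *
pick((.6609,.2819),-.0475,.028); place(); turn(2)
bot.reach(np.array([.12,.40,.35]),ori(1.2))
snap("top","t8",(125,105,405,260),2.85);st()
E
```

```text
t 57.8 [0.6616 0.2822 0.044 ] F [ 0.6 -0.5  0.3] w 0.0277 q [ 0.4   0.71  1.54 -0.    0.89 -1.12]
t 58.1 [0.6614 0.2821 0.0441] F [-1.1  0.3  5.6] w 0.0115 q [ 0.4   0.71  1.54  0.    0.89 -1.12]
t 62.2 [ 0.5073 -0.2727  0.1007] F [ 0.  -0.5 -0.3] w 0.0117 q [-0.5   0.46  1.86 -0.    0.83 -0.61]
t 62.9 [ 0.5067 -0.2725  0.0833] F [ 0.8 -0.5 -0.3] w 0.0114 q [-0.5   0.48  1.86  0.    0.79 -0.61]
t 64.0 [ 0.506  -0.2722  0.2223] F [-0.3 -0.3 -0.5] w 0.03 q [-0.5   0.3   1.77  0.    1.07 -0.61]
t 66.0 [ 0.6039 -0.2601  0.1495] F [-0.3 -0.7  0.3] w 0.018 q [-0.41  0.5   1.64  0.    1.   -1.05]
t 66.4 [ 0.6037 -0.26    0.1491] F [-0.2 -0.4  0.2] w 0.0179 q [-0.41  0.5   1.64 -0.    1.   -1.3 ]
t 66.8 [ 0.6037 -0.26    0.149 ] F [-0.2  0.2  0.4] w 0.0179 q [-0.41  0.5   1.64 -0.    1.   -1.56]
t 67.2 [ 0.6037 -0.26    0.149 ] F [-0.4  0.4 -0.2] w 0.018 q [-0.41  0.5   1.64  0.    1.   -1.83]
t 67.6 [ 0.6037 -0.2599  0.149 ] F [-0.4 -1.5  0.6] w 0.018 q [-0.41  0.5   1.64 -0.    1.   -2.09]
t 67.8 [ 0.6037 -0.2599  0.149 ] F [-0.7  0.1  0.2] w 0.0182 q [-0.41  0.5   1.64  0.    1.   -2.13]
t 68.2 [ 0.6037 -0.26    0.149 ] F [-0.  -0.2  0.4] w 0.0178 q [-0.41  0.5   1.64 -0.    1.   -2.13]
t 72.4 [0.1204 0.4    0.3499] F [-0.2  1.   0.9] w 0.0448 q [ 1.27 -0.08  1.91 -0.    1.31  0.08]
```

View pics/t8.png

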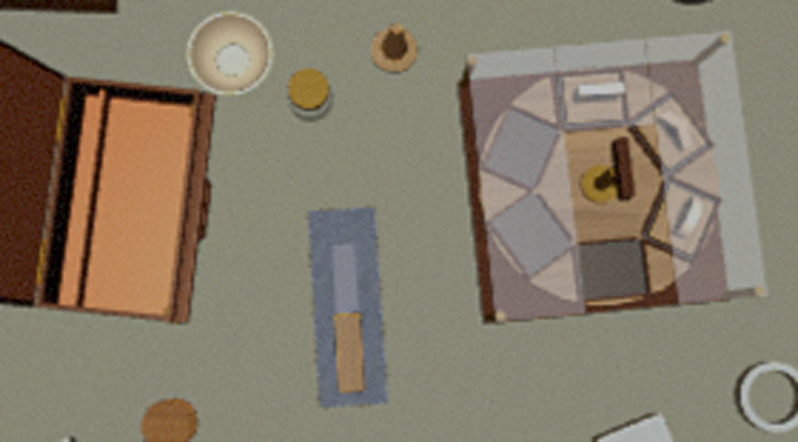

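All three brooches stand in trays under the cover, (600,90), (672,132) and (688,213), an empty tray rests at the gap, and the opener is on the mat. I'll shut the lid by pushing it from behind with closed fingers.

```bash
python3 - <<'E'
from h import *
hand.move_gripper(0.0); q=ori(CY-np.pi/2)
bot.reach(case(.18,0,.36),q)
bot.servo_line(case(.18,0,.208),velocity=.15);st()
for x in (.14,.12,.10,.08,.06,.04):
    bot.servo_line(case(x,0,.208),velocity=.06);st()
bot.dwell(.5)
bot.servo_line(case(.04,0,.33),velocity=.2)
bot.reach(np.array([.12,.40,.35]),ori(1.2)); bot.dwell(2)
snap("side","s9",(100,60,420,300),2.5);snap("top","t9");st()
E
```

```text
t 75.7 [0.5814 0.4571 0.2093] F [-0.2 -0.1  0.6] w -0.0003 q [ 0.66  0.56  1.39 -0.    1.18  0.73]
t 76.6 [0.5782 0.4169 0.2081] F [ 0.4 -0.6  0.2] w -0.0 q [0.62 0.52 1.46 0.   1.16 0.69]
t 77.0 [0.5774 0.3981 0.211 ] F [-2.2  4.9 13.5] w 0.0 q [0.6  0.5  1.49 0.   1.14 0.67]
t 77.5 [0.5763 0.379  0.2133] F [-7.9  3.  28.1] w -0.0 q [0.58 0.48 1.52 0.   1.13 0.65]
t 78.0 [0.5736 0.3565 0.2075] F [-0.3 -0.9 -0.2] w 0.0 q [ 0.55  0.47  1.55 -0.    1.12  0.62]
t 78.5 [0.5725 0.3365 0.2081] F [-0.1  0.2  1. ] w 0.0 q [ 0.53  0.45  1.58 -0.    1.11  0.6 ]
t 79.0 [0.5711 0.3166 0.2081] F [-0.3 -0.3 -0.3] w 0.0001 q [0.5  0.43 1.61 0.   1.1  0.58]
t 84.0 [0.12 0.4  0.35] F [-0.4  0.9 -0.4] w -0.0002 q [ 1.28 -0.08  1.91 -0.    1.31  0.08]
```

View pics/s9.png

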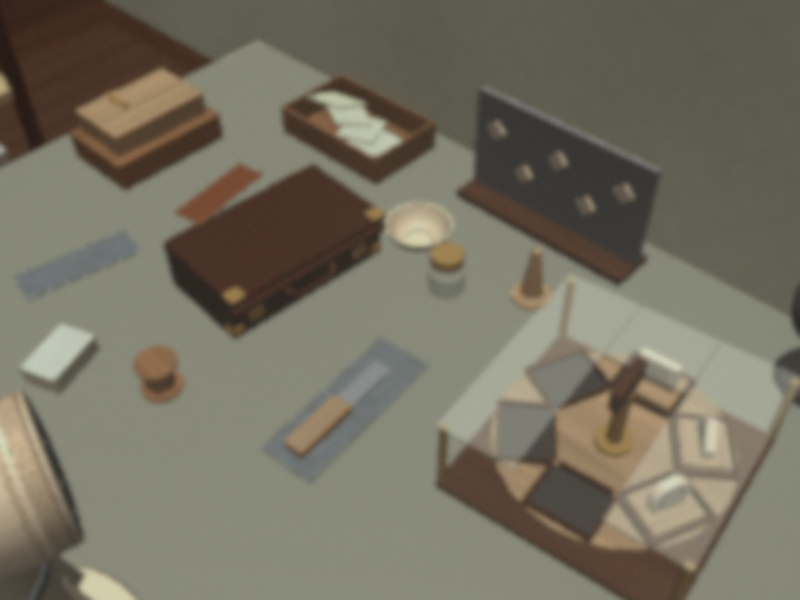

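```bash
python3 - <<'E'
from h import *
a,b=[cv2.GaussianBlur(cv2.imread(f"pics/{n}_raw.png"),(3,3),0).astype(float) for n in("top0","t9")]
print("case diff",np.abs(a-b)[125:225,130:205].max(-1).max(), "lookalike ref",np.abs(a-b)[120:190,22:82].max())
o=np.hstack([cv2.resize(x[108:225,l:l+110].astype(np.uint8),None,fx=3.5,fy=3.5,interpolation=cv2.INTER_CUBIC) for x,l in((b,130),(b,285))])
cv2.imwrite("pics/c9.png",o)
E
```

```text
case diff 7.0 lookalike ref 10.0
```

View pics/c9.png

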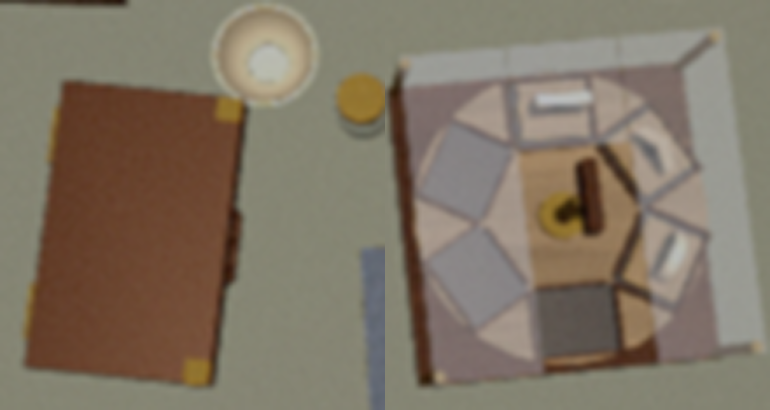

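The lid looks exactly as it did at the start (largest difference at noise level). The brooches stand inside their trays, an empty tray is at the gap, and the opener is on the mat. Handing in.

```bash
python3 -c "
from h import *
hand_in();st()"
```

```text
the job is handed in; nothing more can be done
the job is handed in; nothing more can be done
```

I did the whole job and handed it in at about 84 s on the robot's clock; no verdict was reported. The opener's blade lifted the lid and swung it back until it stayed open, and I put the opener back on its mat. The square, gem and round brooches each went into a tray of their own, with a 60° turn of the knob after each, and I shut the lid by pushing it from behind.

**Last checks (by camera, compared by eye except the lid):**
- **Lid:** the case matches the starting picture to within noise, so the lid is shut.
- **Brooches:** all three stand upright inside their tray rims under the cover. I did not measure the 12 mm tolerance.
- **Display:** it is at a stop with an empty tray at the gap.
- **Opener:** it lies on the grey mat, close to where it started.
- **Other things:** none looked moved, and I saw no knocked object.

No check failed, but there were two surprises:
- **Third turn:** the wrist force stayed near zero, although the pictures show the display did turn.
- **Shutting the lid:** the fingers briefly pressed on the lid with up to about 28 N upward, where I had expected only a light push.

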